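# Clear the breath tester's deck and take off its filter cap

### The job

Use the scraper block, not the fingers, to sweep the three loose clay chips off the breath tester's deck into the catch tray along its side, then set the scraper down on the desk clear of the tester. Then take off the filter cap: it has a quarter-turn lock and nobody knows which way it unlocks, so try it one way and, if it stops short, the other way, and lift it straight up once it is free. Finish still holding the cap level in the gripper, about 10 cm above the deck and touching nothing else; leave the other things on the desk where they are.

Things in the scene. Friction and masses are not known exactly. Their poses are not given: they have to be found in the camera images.
- console: White breath-tester console, fixed to the desk; origin on the desk under its middle, z up, turned up to 17 degrees either way. Flat deck 80 mm above the desk over its x -100..100, y -80..140 mm. On the deck: a round inlet stub 18 mm high, 24 mm across, at x -75, y -55 mm. Behind the deck a display housing 115 mm high above the desk (x 100..145, y -80..140 mm).
- port (a point): Centre of the filter port on the deck, at console x 0, y 85, z 80 mm; console's axes. Quarter-turn lock: it lets the cap go when the cap's bar stands 60 degrees (within 6) from the console's x axis on the unlocking side; hard stop at 63. That side differs between testers (clockwise or anticlockwise) and cannot be seen. The other way the cap stops hard at 19 degrees and will not lift.
- tray (a point): Middle of the inner floor of the grey catch tray along the console's whole -y side, at console x 0, y -115, z 40 mm. Open at the top, inside y -80..-150, x -95..95 mm, outer walls 5 mm thick, 60 mm above the desk (lower than the deck); no wall stands between deck and tray.
- cap: Grey filter cap, about 90 g, loose in its port. Origin at the centre of its disc's underside, on the deck. Disc 64 mm across, 8 thick; thumb bar on it 50 mm long (cap's x), 14 thick (y), top 36 mm above origin. Stem and lugs reach 16 mm below the deck. At the start the bar lies along the console's x within 10 degrees; between its stops it turns freely, with 2 mm of lift.
- scraper: Grey scraper block, 0.16 kg, standing on the desk at the robot's right, loose. Origin at the centre of its underside, z up. Blade block 90 mm long (its y), 24 mm thick (its x), 30 mm high; on top a grip fin 14 mm thick (x), 50 mm long (y), from 30 to 68 mm above the origin.
- chip0: Reddish fired-clay chip, 26 x 18 x 10 mm, 12 g, loose on the deck between the cap and the tray, within 40 mm of the console's x 0 and between y -15 and -55 mm; origin at the centre of its underside.
- chip1: Reddish fired-clay chip, 26 x 18 x 10 mm, 12 g, loose on the deck between the cap and the tray, within 40 mm of the console's x 0 and between y -15 and -55 mm; origin at the centre of its underside.
- chip2: Reddish fired-clay chip, 26 x 18 x 10 mm, 12 g, loose on the deck between the cap and the tray, within 40 mm of the console's x 0 and between y -15 and -55 mm; origin at the centre of its underside.
- mug: White mug, 76 mm across, 90 mm high, loose; leave alone. Origin at the centre of its underside.
- stapler: Black stapler, 140 mm long along its x, 36 mm wide, 44 mm high; leave alone. Origin under its centre.
- pocket_meter: White round pocket meter, 72 mm across, 21 mm high; leave alone. Origin under its centre.
- pen: Black pen, 140 mm long along its x, 11 mm thick; leave alone. Origin under its centre.
- ink_pad: Black ink pad with steel lid, 50 x 75 x 22 mm; leave alone. Origin under its centre.
- stamp: Wooden hand stamp standing upright, 26 mm across, 66 mm high; leave alone. Origin under its centre.

How it is judged:
By the outcome, as a careful person would: the job done as asked, in the order asked, and still so for the second after the job is handed in, while the arm keeps its last pose, push and grip.
It also fails if it takes over 58 s, if anything falls off the work surface, if the arm or the gripper's body presses on something with over 40 N, if the wrist force passes 120 N, or if a joint passes its speed limit or range.

### The arm

A 6-joint arm with a two-finger parallel gripper is mounted at the origin on the work surface. World frame = base frame: x ahead of the robot, y to its left, z up, the work surface at z = 0. Lengths are in m, angles in rad, forces in N, time in s.
With the tool pointing down it reaches from about 0.375 to 0.975 m from the base axis. Payload 3.8 kg.
Tool frame: the origin (TCP) lies at the very end of the fingers, on their centre line; the grasp point (between the pads) lies 19 mm behind it; z points along the fingers, y is the direction in which the jaws open and shut (so a half turn about z gives the same grasp; the last joint's range is limited). The gripper opens to 85 mm and grips with 20 to 120 N. Pads are 22 mm wide; open, the fingers measure 114 mm over their backs; the gripper's body (76 mm by 85 mm) begins 54 mm behind the grasp point. The pads swing forward as they close: fully open they stand 13 mm farther back than shut.
Start: joints at [-1.368, 0.264, 1.604, -0, 1.274, -0.037], TCP at [0.16, -0.656, 0.231] pointing down, gripper open.
Joint ranges: [-2.63, 2.63], [-0.94, 2.18], [0.31, 2.57], [-1.31, 4.45], [0, 2.66], [-2.55, 2.55]. Speed limits (rad/s): [2.57, 2.57, 3.14, 3.14, 3.14, 3.14].

### API

Orientations are given as a rotation vector (axis times angle).
In Python, from workcell import bot, viewer, finish_job gives the robot as it stands.
- The arm moves only by the tool servo_tool, never from a script. Its argument "plan" is a list that holds one entry, the list of rows, each a list of 6 numbers: the shift along the tool's x, y, z in cm, then the turn, a rotation vector about the tool's x, y, z in degrees. A call has 1 to 20 rows; each row is the pose to reach, as a shift and turn from the pose measured when the call began, along the tool's axes at that moment; what a row does not reach only later rows make up. A row lasts 1/12 s, in which the tool goes at most 41.7 mm and 7.16 degrees, less where a joint would pass 70% of its speed; a pose out of reach is approached as far as the arm can. A call with a gripper value outside its range is refused whole. "claw" is the finger opening in cm, from 0 to 8.54, set as the call begins (left out, the last holds). The fingers move at their own pace and stop on an object; "grip_force" is the grip in N (left out, the last holds). Time passes only in rows, so rows that repeat a pose let the fingers close. It gives the time, the measured TCP pose, the force and the opening at its end, in the units of the state.
- bot.read_state(): the state, without advancing time (a new reading comes with each control period).
- viewer.read_camera(name): name is "scene" or "top"; returns a dict with "color" (400x640x3 uint8, red, green, blue), "fx", "fy", "cx", "cy" (pixels), "eye" and "rotation" of the camera in the world. Camera axes: x right, y down, z forward; pixel columns grow to the right and rows downward; lengths in m; the calibration is good to about 2 mm. A picture is of the moment at which its call begins. There is no depth.
- finish_job(): hands the job in, once; it reports no verdict.
The state is a dict: "time": time; "q": joint angles; "joint_vel": joint speeds; "joint_torque": joint torques, N m; "tool_pos": TCP position; "tcp_rot": TCP orientation; "wrist_force": force on the tool from outside, world axes, zero at the start; "torque": the same for the moment, N m; "width": opening from 0.0 (shut) to 1.0 (fully open).
Only numpy, scipy, OpenCV 4.12 (cv2) and the standard library are available. Lean on these libraries where they do the work, as an engineer would, in place of code of your own. Each camera call takes 0.05 s, during which the arm holds its last target.

## Working session

There is one attempt and no reset: what is moved stays moved. The work goes in short steps, Python scripts to look and compute and a tool call to move; the robot and the scene stay as the last step left them, time stands still between calls to the robot, and variables do not carry over. Pictures are saved under pics/ and viewed, and the job is handed in when it is done.

Besides the shell and the picture viewer there is one more tool, called after "Emit:" as name(argument=value, ...), one argument or row to a line, values as JSON. servo_tool: Moves the arm, as the interface text tells. Its arguments: {"type":"object","properties":{"plan":{"type":"array"},"claw":{"type":"number"},"grip_force":{"type":"number"}},"required":["plan"]}

```bash
mkdir -p pics; ls
python3 - <<'E'
from workcell import bot, viewer
import cv2,numpy as np
s=bot.read_state()
for k,v in s.items(): print(k,np.round(v,4))
for n in("scene","top"):
    d=viewer.read_camera(n); cv2.imwrite(f"pics/{n}0.png",d["color"][:,:,::-1])
    print(n,d["fx"],d["fy"],d["cx"],d["cy"],d["eye"],np.round(d["rotation"],4))
E
```

```text
pics
time 0.0
q [-1.3679  0.2647  1.6054 -0.      1.2737 -0.0369]
joint_vel [ 0.0008  0.0002  0.0013  0.0021  0.0006 -0.0006]
joint_torque [-6.00000e-04 -5.15107e+01 -3.67317e+01 -2.00000e-04  1.30000e-02
 -0.00000e+00]
tool_pos [ 0.1602 -0.655   0.23  ]
tcp_rot [-3.1169e+00 -3.7550e-01  3.0000e-04]
wrist_force [-0.0013  0.1833 -0.3166]
torque [ 0.0365 -0.0353  0.0092]
width 0.9995
scene 401.0406913488246 401.0406913488246 320.93222318763674 196.4796842482568 [ 1.08976591 -0.71738424  0.69099588] [-2.098  -0.7086  0.3548]
top 520.0813394604439 520.0813394604439 320.3978261520115 197.40871555240076 [ 0.40692334 -0.03162032  1.78729251] [-2.1445  2.1977 -0.078 ]
```

View pics/scene0.png

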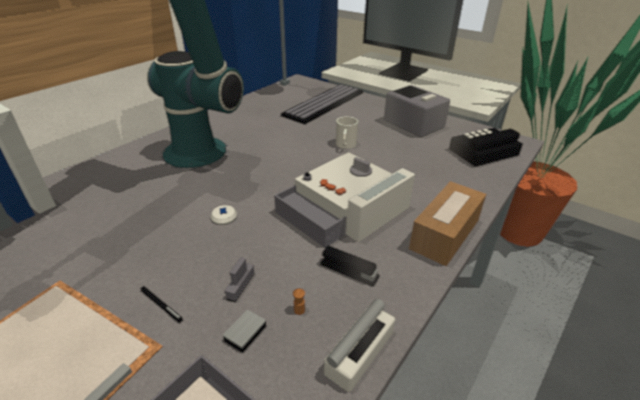

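View pics/top0.png

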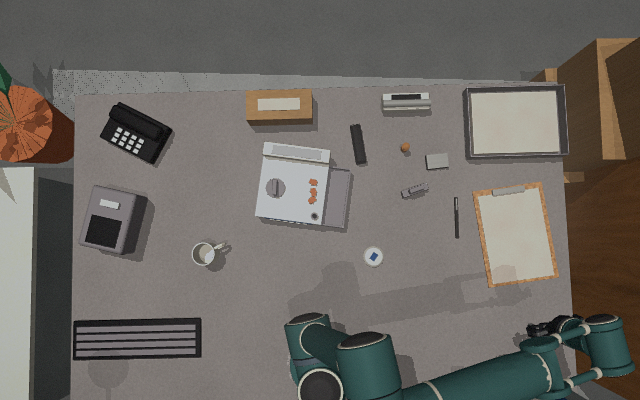

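Scene: the console stands at mid-desk, with the chips and stub on its deck. The scraper is near top pixel (415,190) and scene pixel (239,279). Next I'll zoom in and set up ray casting.

```bash
cat > h.py <<'E'
import numpy as np, cv2
from scipy.spatial.transform import Rotation as R
from workcell import bot, viewer
def cam(n):
    d=viewer.read_camera(n); d["R"]=R.from_rotvec(d["rotation"]).as_matrix(); d["n"]=n; return d
def ray(d,uv,z):
    v=d["R"]@np.array([(uv[0]-d["cx"])/d["fx"],(uv[1]-d["cy"])/d["fy"],1.]); e=np.array(d["eye"])
    return e+v*(z-e[2])/v[2]
def proj(d,p):
    c=d["R"].T@(np.asarray(p,float)-d["eye"]); return np.array([d["fx"]*c[0]/c[2]+d["cx"],d["fy"]*c[1]/c[2]+d["cy"]])
def crop(d,x0,y0,x1,y1,k,name):
    im=cv2.resize(d["color"][y0:y1,x0:x1,::-1],None,fx=k,fy=k,interpolation=cv2.INTER_CUBIC); cv2.imwrite("pics/"+name,im)
def st():
    s=bot.read_state(); print("t",round(s["time"],2),"p",np.round(s["tool_pos"],4),"w",round(s["width"],3),"F",np.round(s["wrist_force"],1)); print(np.round(R.from_rotvec(s["tcp_rot"]).as_matrix(),3)); return s
def hull(m):
    c=max(cv2.findContours(m.astype(np.uint8),cv2.RETR_EXTERNAL,cv2.CHAIN_APPROX_NONE)[0],key=cv2.contourArea); return c
E
python3 - <<'E'
from h import *
d=cam("top"); crop(d,245,130,365,235,6,"t1.png"); crop(d,380,160,480,240,8,"t2.png")
s=cam("scene"); crop(s,260,140,420,250,5,"s1.png"); crop(s,210,245,290,310,8,"s2.png")
st()
np.save("top0.npy",d["color"]);np.save("scene0.npy",s["color"])
E
```

```text
t 0.2 p [ 0.1602 -0.6553  0.2304] w 0.998 F [-0.4 -0.4  0.2]
[[ 0.971  0.237 -0.   ]
 [ 0.237 -0.971  0.001]
 [ 0.    -0.001 -1.   ]]
```

View pics/t1.png

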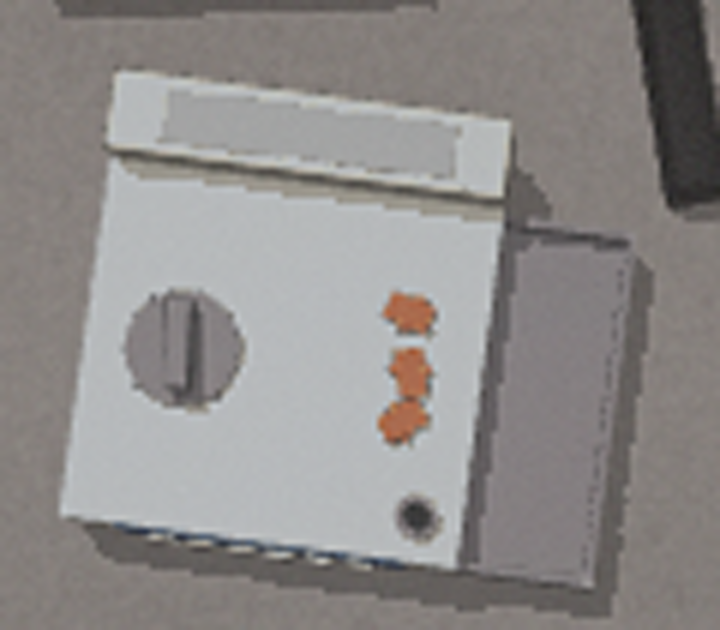

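View pics/t2.png

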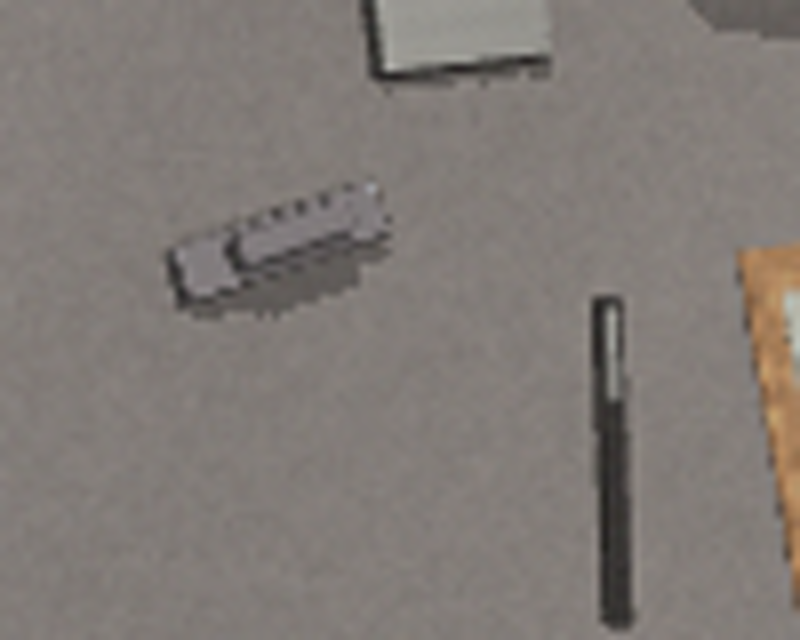

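View pics/s1.png

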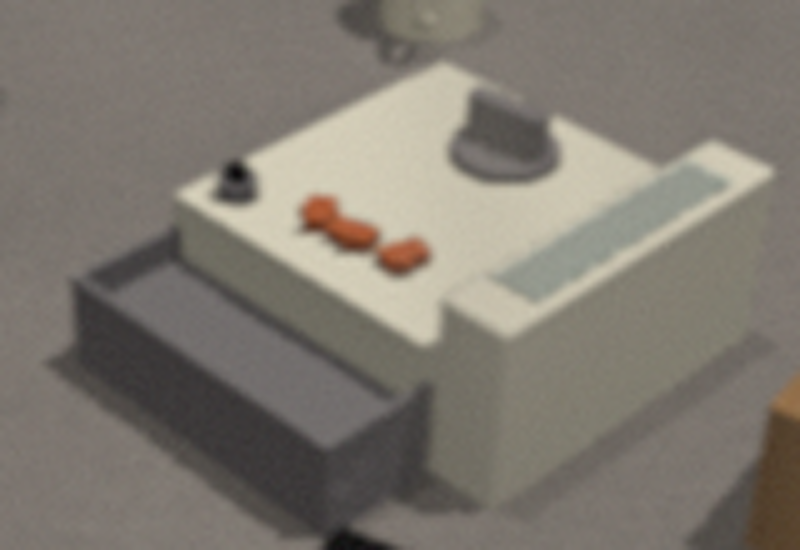

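View pics/s2.png

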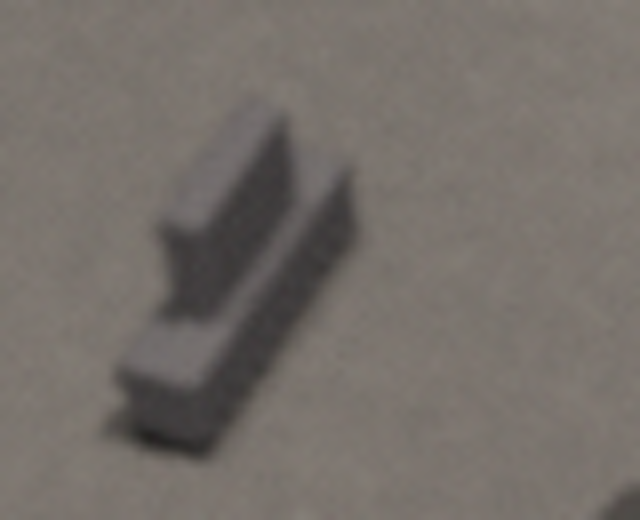

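Run:
```python
from h import *
d=cam("top"); s=cam("scene"); 
o=lambda u,v,k,x,y:((u+.5)/k+x-.5,(v+.5)/k+y-.5)
t1=lambda u,v,z:ray(d,o(u,v,6,245,130),z); t2=lambda u,v,z:ray(d,o(u,v,8,380,160),z)
s1=lambda u,v,z:ray(s,o(u,v,5,260,140),z); s2=lambda u,v,z:ray(s,o(u,v,8,210,245),z)
mod=np.array([[-.1,.14],[-.1,-.08],[.145,.14],[.145,-.08]])
W=np.array([t1(62,517,.08),t1(460,568,.08),t1(117,72,.115),t1(510,121,.115)])[:,:2]
# scene: deck front-left y=-.08,x=-.1 (178,193); (445,62)= x-.1,y.14 ; housing (512,337)= x145,y-80; (775,170)= x145,y140
W2=np.array([s1(445,62,.08),s1(178,193,.08),s1(775,170,.115),s1(512,337,.115)])[:,:2]
def rigid(m,w):
    mc,wc=m.mean(0),w.mean(0); U,S,V=np.linalg.svd((m-mc).T@(w-wc)); Rr=(U@V).T; t=wc-Rr@mc
    return Rr,t,np.linalg.norm((m@Rr.T+t)-w,axis=1)
for w in(W,W2,(W+W2)/2):
    Rr,t,e=rigid(mod,w); print("console",t.round(4),np.degrees(np.arctan2(Rr[1,0],Rr[0,0])).round(2),e.round(4))
Rr,t,e=rigid(mod,(W+W2)/2)
# from scene: pieces
toC=lambda p:(Rr.T@(np.asarray(p)[:2]-t))
def blobs(D,z):
    c=D["color"].astype(int); m=((c[...,0]-c[...,2]>60)&(c[...,0]>130)).astype(np.uint8)
    n,l,stt,cen=cv2.connectedComponentsWithStats(m)
    for i in range(1,n):
        if stt[i,4]<6 : continue
        w=ray(D,cen[i],z); q=toC(w)
        if abs(q[0])<.12 and -.09<q[1]<.15:
            pts=np.argwhere(l==i)[:,::-1]; Q=np.array([toC(ray(D,p,z)) for p in pts])
            print(D["n"],"blob",cen[i].round(1),stt[i,4],"C",q.round(4),"ext",Q.min(0).round(3),Q.max(0).round(3))
blobs(d,.088);blobs(s,.086)
# cap disc top z .088: circle extents in t1 (124..245, 289..410); bar top (z .116) ends
print("cap disc",toC(t1(184.5,350,.088)).round(4))
a=t1(180,291,.116);b=t1(174,388,.116);print("bar L edge",toC(a),toC(b))
a=t1(177,290,.116)
# scraper blade top z=.03
P=[t2(170,245,.03),t2(190,303,.03),t2(375,182,.03),t2(390,240,.03)]
for p in P: print("blade",p[:2].round(4))
# scene blade top corners (118,375),(190,385),(350,170); fin top (160,220),(205,235),(285,120),(250,100)
for u in [(118,373),(195,388),(350,172)]: print("sblade",s2(*u,.03)[:2].round(4))
for u in [(160,222),(205,235),(287,120),(250,100)]: print("sfin",s2(*u,.068)[:2].round(4))
for u in [(232,237),(243,268),(352,232)]: print("tfin",t2(*u,.068)[:2].round(4))
```

```text
console [0.5748 0.0538] -8.57 [0.0015 0.0011 0.0023 0.0029]
console [0.579  0.0537] -9.3 [0.0002 0.0016 0.0034 0.002 ]
console [0.5769 0.0537] -8.93 [0.0007 0.0009 0.0028 0.0021]
top blob [312.7 181.6] 35 C [ 0.0345 -0.0348] ext [ 0.026 -0.046] [ 0.043 -0.023]
top blob [313.1 191.6] 37 C [ 0.0019 -0.0405] ext [-0.01 -0.05] [ 0.014 -0.03 ]
top blob [311.7 199.5] 36 C [-0.0246 -0.0395] ext [-0.036 -0.051] [-0.015 -0.028]
scene blob [326.8 183.3] 63 C [-0.0129 -0.0376] ext [-0.037 -0.048] [ 0.013 -0.024]
scene blob [340.4 189.9] 37 C [ 0.0344 -0.0337] ext [ 0.023 -0.045] [ 0.044 -0.02 ]
cap disc [-0.0023  0.0841]
bar L edge [0.02661862 0.08776965] [-0.02589283  0.0836624 ]
blade [ 0.5754 -0.2825]
blade [ 0.5505 -0.29  ]
blade [ 0.6    -0.3701]
blade [ 0.5751 -0.3754]
sblade [ 0.5822 -0.3791]
sblade [ 0.6022 -0.3702]
sblade [ 0.5785 -0.2889]
sfin [ 0.5812 -0.357 ]
sfin [ 0.594 -0.353]
sfin [ 0.5802 -0.31  ]
sfin [ 0.5666 -0.3107]
tfin [ 0.5744 -0.3028]
tfin [ 0.5614 -0.3068]
tfin [ 0.5752 -0.3524]
```

```bash
cat >> h.py <<'E'
C0=np.array([.5769,.0537]); CA=-8.93
def c2w(x,y):
    a=np.radians(CA); return C0+np.array([[np.cos(a),-np.sin(a)],[np.sin(a),np.cos(a)]])@[x,y]
def goal(p,ang):
    "tool pointing down, tool x at world angle ang (deg)"
    s=bot.read_state(); R0=R.from_rotvec(s["tcp_rot"]); a=np.radians(ang)
    G=R.from_matrix(np.array([[np.cos(a),np.sin(a),0],[np.sin(a),-np.cos(a),0],[0,0,-1]]))
    d=R0.inv().apply(np.array(p)-s["tool_pos"])*100; r=np.degrees((R0.inv()*G).as_rotvec())
    print("row",[round(float(v),2) for v in np.r_[d,r]])
E
python3 - <<'E'
from h import *
goal([.577,-.331,.15],105.8)
E
```

```text
row [48.19, -21.61, 8.1, -0.04, -0.04, -92.06]
```

Emit:
servo_tool(
  plan=[
    [[6,-2.7,0,0,0,-7],[12,-5.4,0,0,0,-14],[18,-8.1,1,0,0,-21],[22,-9.9,2,0,0,-28],[26,-11.7,3,0,0,-35],[29.6,-13.3,4,0,0,-42],[33,-14.8,5,0,0,-49],[36.5,-16.4,6,0,0,-56],[40,-18,7,0,0,-63],[43,-19.3,8,0,0,-70],[45.5,-20.4,8,0,0,-77],[47.2,-21.2,8,0,0,-84],[48.2,-21.6,8,0,0,-91],[48.2,-21.6,8,0,0,-92],[48.2,-21.6,8,0,0,-92],[48.2,-21.6,8,0,0,-92]],
  ],
  claw=6,
)

```text
time: 1.63
tool_pos: [0.5769, -0.331, 0.1508]
tcp_rot: [-1.896, -2.503, 0.0]
wrist_force: [-0.2, -0.1, -0.8]
width: 0.706
```

Run:
```python
from h import *
st(); d=cam("top"); crop(d,375,150,475,230,8,"t3.png"); s=cam("scene"); crop(s,190,190,310,310,6,"s3.png"); goal([.577,-.331,.04],105.8)
for D in(d,s): print(D["n"],proj(D,[.577,-.331,.068]))
```

```text
t 1.63 p [ 0.5769 -0.331   0.1508] w 0.706 F [-0.2 -0.1 -0.8]
[[-0.271  0.963 -0.001]
 [ 0.963  0.271  0.001]
 [ 0.001 -0.001 -1.   ]]
row [0.08, 0.1, 11.12, -0.02, -0.03, -0.19]
top [417.05634495 188.1900994 ]
scene [237.28260662 264.41155455]
```

View pics/s3.png

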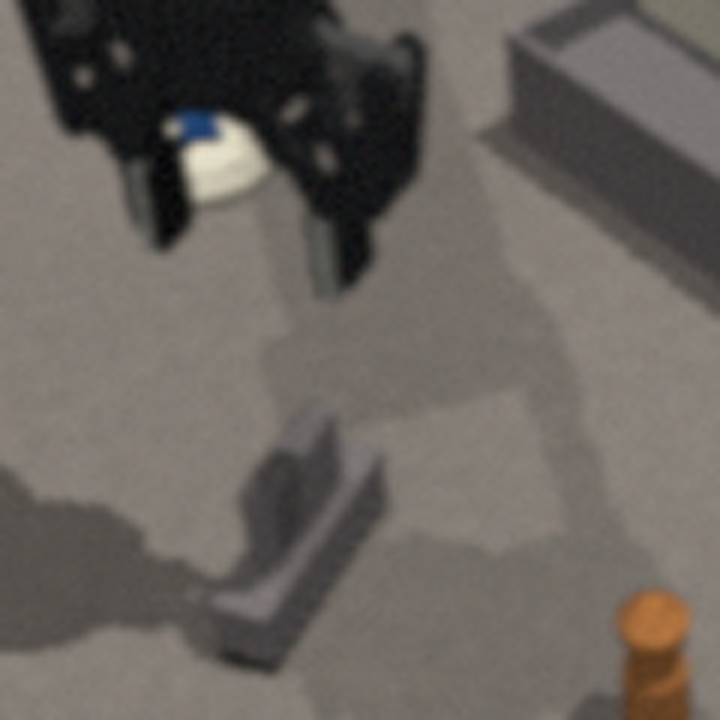

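View pics/t3.png

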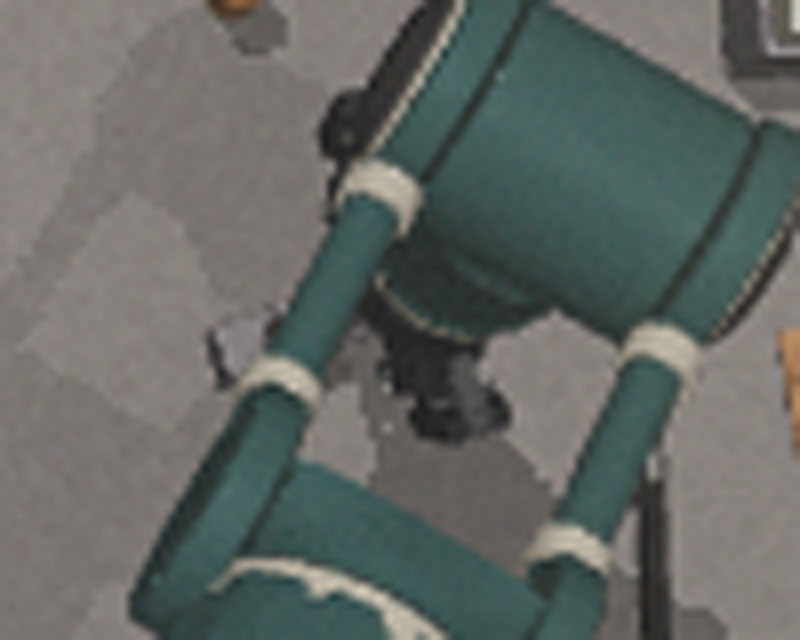

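The fingers (tips at about (160,245) and (335,295) in the scene crop) line up across the fin, with nothing between them and the scraper. Descending.

Emit:
servo_tool(
  plan=[
    [[0.1,0.1,2.5,0,0,0],[0.1,0.1,5,0,0,0],[0.1,0.1,7.5,0,0,0],[0.1,0.1,9.5,0,0,0],[0.1,0.1,10.7,0,0,0],[0.1,0.1,11.1,0,0,0],[0.1,0.1,11.1,0,0,0],[0.1,0.1,11.1,0,0,0]],
  ],
)

```text
time: 2.4
tool_pos: [0.5773, -0.3318, 0.0413]
tcp_rot: [1.9, 2.501, 0.0]
wrist_force: [0.2, -0.4, 1.0]
width: 0.702
```

Run:
```python
from h import *
st(); s=cam("scene"); crop(s,190,190,310,310,6,"s4.png")
```

```text
t 2.4 p [ 0.5773 -0.3318  0.0413] w 0.702 F [ 0.2 -0.4  1. ]
[[-0.268  0.963  0.001]
 [ 0.963  0.268 -0.   ]
 [-0.001  0.001 -1.   ]]
```

View pics/s4.png

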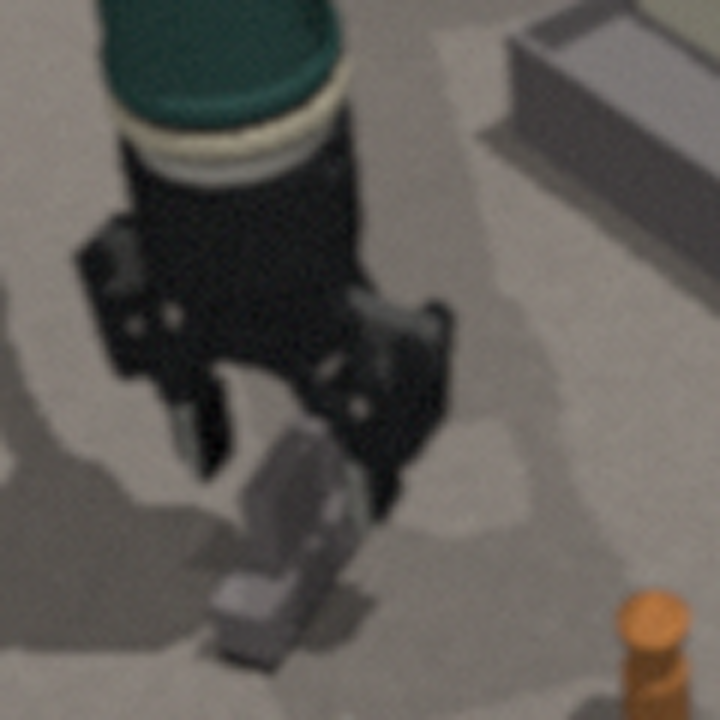

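The fin, at about (300,480) in the crop, stands between the open fingers. Closing.

Emit:
servo_tool(
  plan=[
    [[0,0,0,0,0,0],[0,0,0,0,0,0],[0,0,0,0,0,0],[0,0,0,0,0,0],[0,0,0,0,0,0],[0,0,0,0,0,0],[0,0,0,0,0,0],[0,0,0,0,0,0]],
  ],
  claw=0.5,
  grip_force=60,
)

```text
time: 3.12
tool_pos: [0.5786, -0.3322, 0.043]
tcp_rot: [1.898, 2.499, 0.001]
wrist_force: [0.0, 1.4, 5.5]
width: 0.151
```

Run:
```python
from h import *
st(); s=cam("scene"); crop(s,190,190,310,310,6,"s5.png")
```

```text
t 3.12 p [ 0.5786 -0.3322  0.043 ] w 0.151 F [0.  1.4 5.5]
[[-0.268  0.963  0.003]
 [ 0.963  0.268 -0.002]
 [-0.003  0.003 -1.   ]]
```

View pics/s5.png

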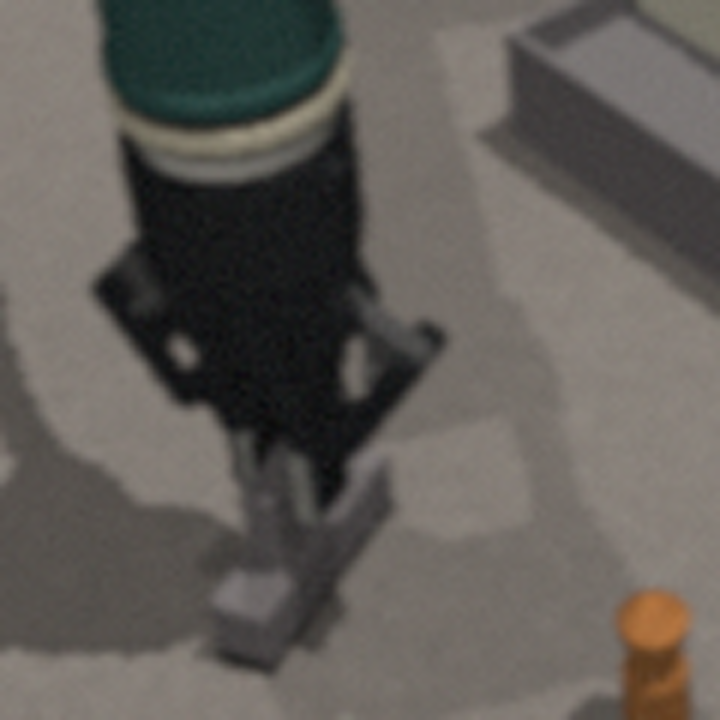

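The fin is gripped (opening about 13 mm against the 14 mm fin). The TCP sits 43 mm above the scraper's underside. Lifting.

Emit:
servo_tool(
  plan=[
    [[0,0,-1,0,0,0],[0,0,-3,0,0,0],[0,0,-6,0,0,0],[0,0,-9,0,0,0],[0,0,-12,0,0,0],[0,0,-14.5,0,0,0],[0,0,-15.7,0,0,0],[0,0,-16,0,0,0],[0,0,-16,0,0,0]],
  ],
)

```text
time: 3.92
tool_pos: [0.5781, -0.3319, 0.2034]
tcp_rot: [1.897, 2.498, 0.001]
wrist_force: [0.5, 0.8, -1.4]
width: 0.145
```

Run:
```python
from h import *
st(); s=cam("scene"); crop(s,190,150,310,270,6,"s6.png"); p=c2w(.0055,.016); print(p); goal([*p,.2],171.07)
```

```text
t 3.92 p [ 0.5781 -0.3319  0.2034] w 0.145 F [ 0.5  0.8 -1.4]
[[-0.269  0.963  0.004]
 [ 0.963  0.269 -0.002]
 [-0.003  0.003 -1.   ]]
[0.58481698 0.06865231]
row [38.34, 11.46, 0.13, 0.03, 0.11, -65.49]
```

View pics/s6.png

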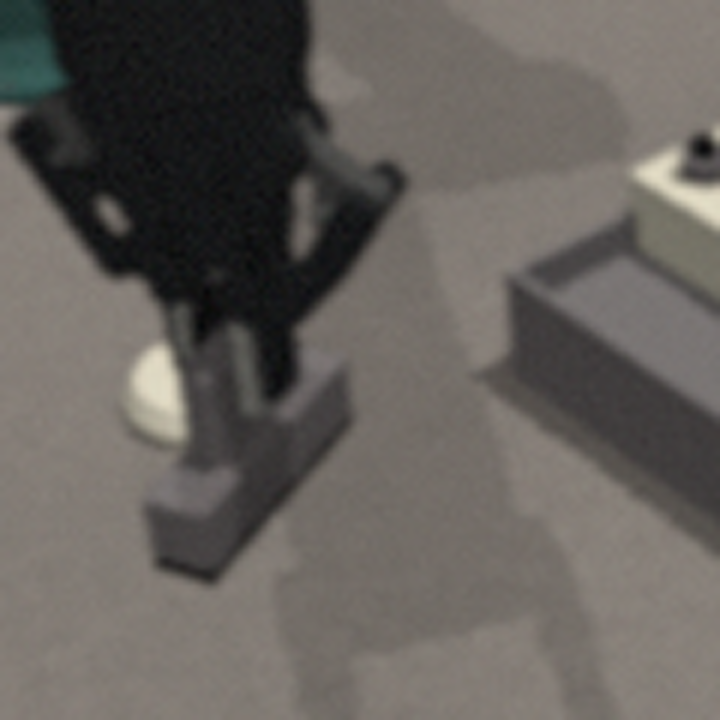

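The scraper hangs level in the gripper. Carrying it over to the gap between the cap and the chips.

Emit:
servo_tool(
  plan=[
    [[1.5,0.4,0,0,0,-2],[4.5,1.3,0,0,0,-7],[8,2.4,0,0,0,-13],[11.5,3.4,0,0,0,-19],[15,4.5,0,0,0,-25],[18.5,5.5,0,0,0,-31],[22,6.6,0,0,0,-37],[25.5,7.6,0,0,0,-43],[29,8.7,0,0,0,-49],[32.5,9.7,0,0,0,-55],[35.5,10.6,0,0,0,-60],[37.5,11.2,0,0,0,-64],[38.3,11.5,0,0,0,-65.5],[38.3,11.5,0,0,0,-65.5],[38.3,11.5,0,0,0,-65.5]],
  ],
)

```text
time: 5.22
tool_pos: [0.5841, 0.0684, 0.1995]
tcp_rot: [-0.244, -3.131, 0.003]
wrist_force: [-0.2, 0.2, -2.0]
width: 0.148
```

Run:
```python
from h import *
st(); s=cam("scene"); crop(s,270,110,420,240,5,"s7.png"); p=c2w(.0055,.016); goal([*p,.135],171.07)
d=cam("top"); crop(d,245,130,365,235,6,"t7.png")
```

```text
t 5.22 p [0.5841 0.0684 0.1995] w 0.148 F [-0.2  0.2 -2. ]
[[-0.988  0.155 -0.001]
 [ 0.155  0.988 -0.002]
 [ 0.001 -0.002 -1.   ]]
row [-0.02, 0.11, 6.5, -0.1, -0.02, -0.04]
```

View pics/s7.png

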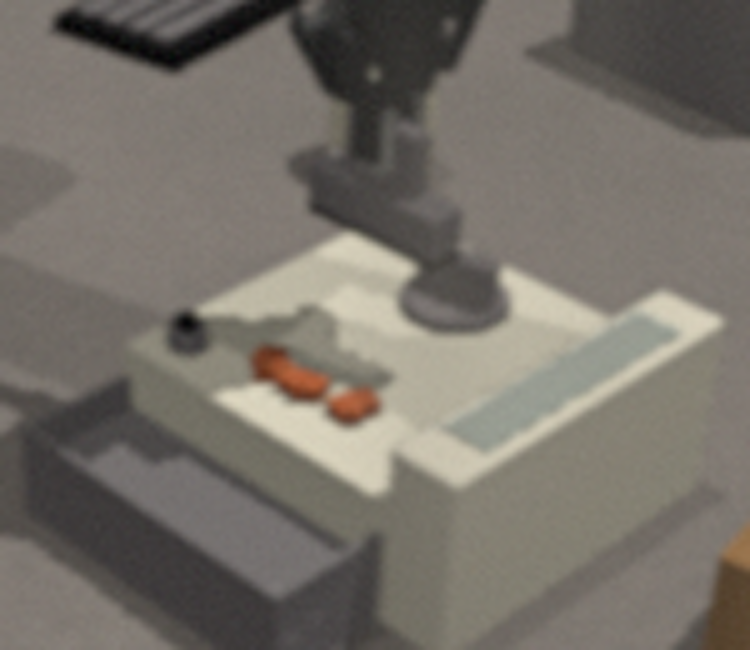

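View pics/t7.png

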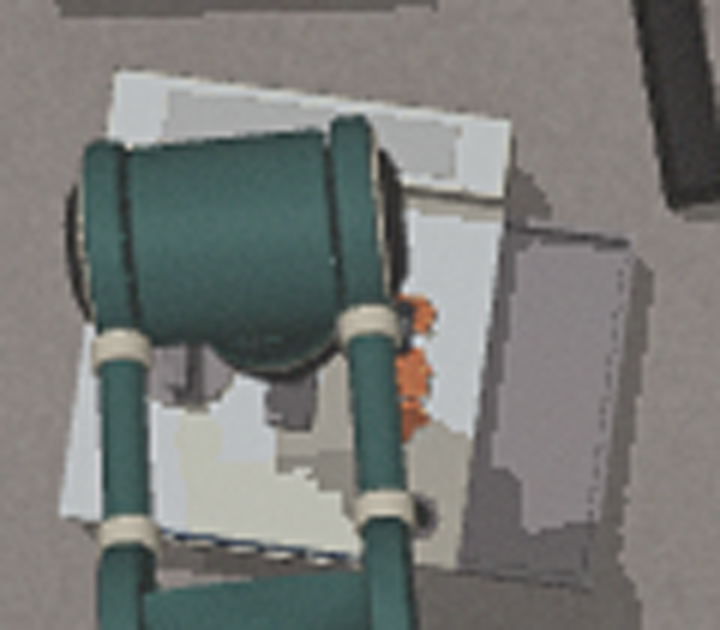

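Run:
```python
from h import *
s=cam("scene")
for x,y in [(-.041,.004),(.049,.004),(.049,.028)]:
    print(((proj(s,[*c2w(x,y),.1565])-[270,110]+.5)*5-.5).round(0))
```

```text
[306. 210.]
[429. 273.]
[460. 256.]
```

Emit:
servo_tool(
  plan=[
    [[0,0.1,1,0,0,0],[0,0.1,3,0,0,0],[0,0.1,5,0,0,0],[0,0.1,6.4,0,0,0],[0,0.1,7,0,0,0],[0,0.1,7.3,0,0,0],[0,0.1,7.4,0,0,0],[0,0.1,7.4,0,0,0]],
  ],
)

```text
time: 6.03
tool_pos: [0.5857, 0.0676, 0.1271]
tcp_rot: [0.248, 3.13, -0.002]
wrist_force: [0.3, -0.6, -1.1]
width: 0.155
```

Run:
```python
from h import *
st(); s=cam("scene"); crop(s,270,110,420,240,5,"s8.png"); p=c2w(.0055,-.073); goal([*p,.124],171.07)
for x,y in [(-.041,.004),(.049,.004),(.049,.028)]:
    print(((proj(s,[*c2w(x,y),.0825])-[270,110]+.5)*5-.5).round(0))
```

```text
t 6.03 p [0.5857 0.0676 0.1271] w 0.155 F [ 0.3 -0.6 -1.1]
[[-0.987  0.158  0.002]
 [ 0.158  0.987 -0.001]
 [-0.002 -0.001 -1.   ]]
row [0.11, -8.83, 0.37, -0.05, 0.14, -0.14]
[303. 325.]
[422. 391.]
[451. 374.]
```

View pics/s8.png

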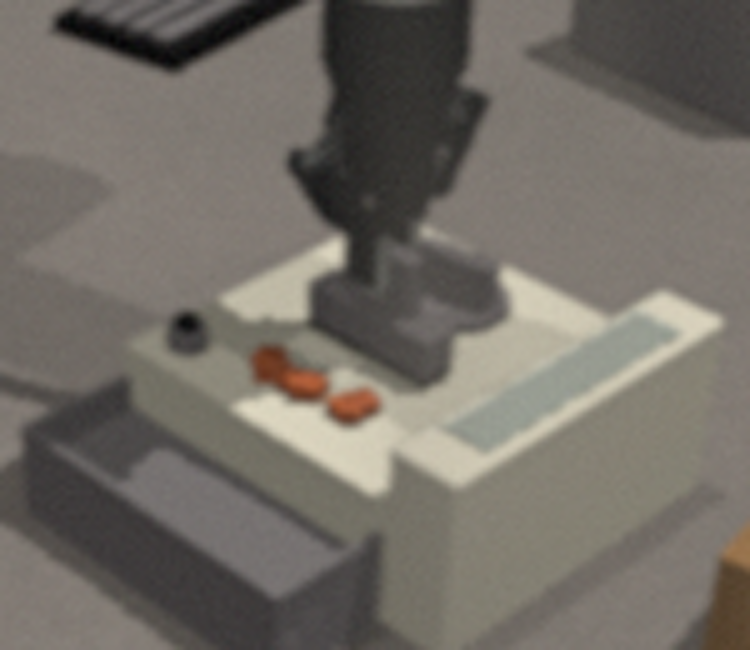

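The blade stands on the clear deck between the cap and the chips (its base edge runs (313,325)–(425,385) in the crop, chips at (252–380, 345–425)). Sweeping slowly toward the tray.

Emit:
servo_tool(
  plan=[
    [[0,0,0.2,0,0,0],[0.1,0,0.35,0,0,0],[0.2,-0.3,0.35,0,0,0],[0.2,-0.9,0.35,0,0,0],[0.2,-1.5,0.35,0,0,0],[0.2,-2.1,0.35,0,0,0],[0.2,-2.7,0.35,0,0,0],[0.2,-3.3,0.35,0,0,0],[0.2,-3.9,0.35,0,0,0],[0.2,-4.5,0.35,0,0,0],[0.2,-5.0,0.35,0,0,0],[0.2,-5.5,0.35,0,0,0]],
  ],
)

```text
time: 7.08
tool_pos: [0.5753, 0.0131, 0.1242]
tcp_rot: [0.249, 3.129, -0.002]
wrist_force: [-0.1, 0.4, -1.5]
width: 0.151
```

Run:
```python
from h import *
st(); s=cam("scene"); crop(s,270,110,420,240,5,"s9.png"); p=c2w(.0045,-.078); goal([*p,.124],171.07)
```

```text
t 7.08 p [0.5753 0.0131 0.1242] w 0.151 F [-0.1  0.4 -1.5]
[[-0.987  0.158  0.002]
 [ 0.158  0.987 -0.001]
 [-0.003 -0.001 -1.   ]]
row [0.0, -3.69, 0.02, -0.09, 0.14, -0.16]
```

View pics/s9.png

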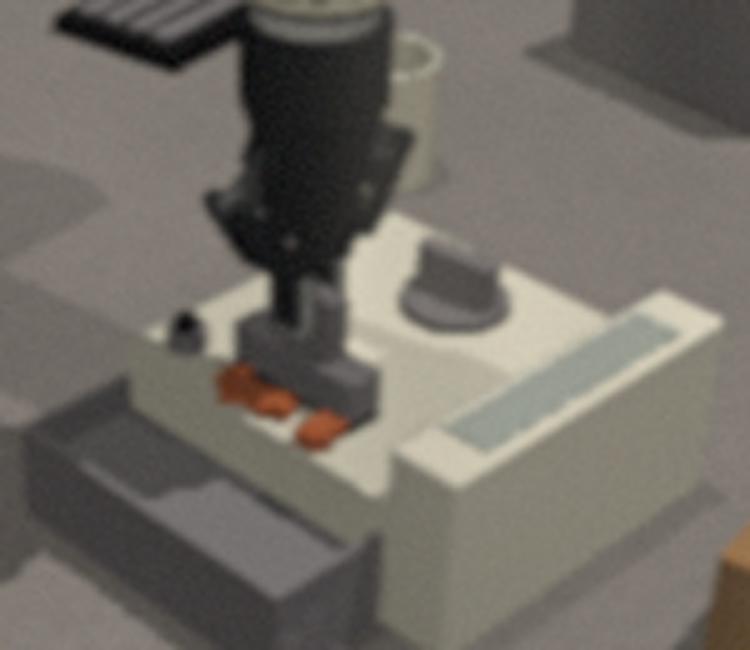

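All three chips are ahead of the blade (from (218,380) to (345,440) in the crop). The leftmost sits close to the blade's end, so I'll shift slightly that way and continue over the edge.

Emit:
servo_tool(
  plan=[
    [[0.1,-0.6,0,0,0,0],[0.2,-1.2,0,0,0,0],[0.3,-1.8,0,0,0,0],[0.4,-2.3,0,0,0,0],[0.4,-2.8,0,0,0,0],[0.4,-3.3,0,0,0,0],[0.4,-3.8,0,0,0,0],[0.4,-4,0,0,0,0],[0.4,-4,0,0,0,0],[0.4,-4,0,0,0,0]],
  ],
)

```text
time: 7.97
tool_pos: [0.5649, -0.0266, 0.1242]
tcp_rot: [0.249, 3.129, -0.003]
wrist_force: [0.4, -0.1, -1.1]
width: 0.15
```

Run:
```python
from h import *
st(); s=cam("scene"); crop(s,260,110,410,240,5,"s10.png"); d=cam("top"); crop(d,245,130,365,235,6,"t10.png")
```

```text
t 7.97 p [ 0.5649 -0.0266  0.1242] w 0.15 F [ 0.4 -0.1 -1.1]
[[-0.987  0.158  0.002]
 [ 0.158  0.987 -0.002]
 [-0.003 -0.001 -1.   ]]
```

View pics/s10.png

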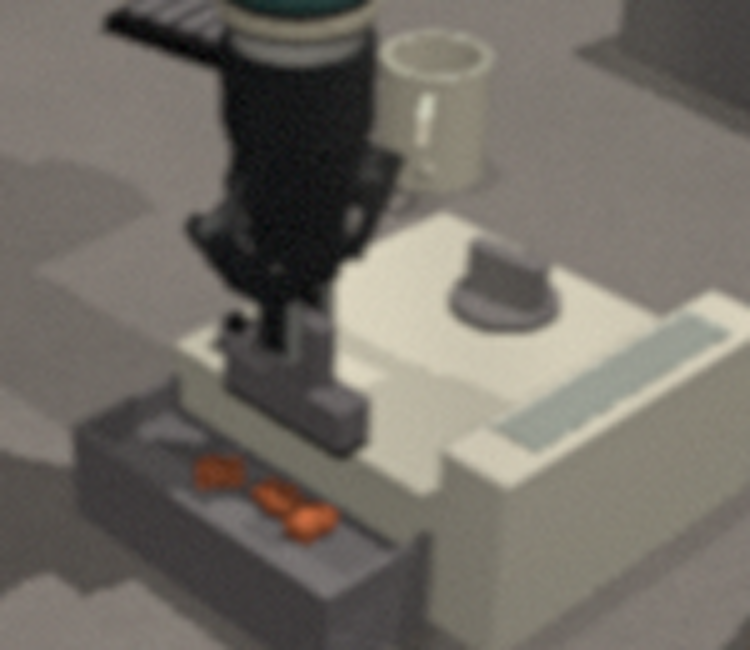

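View pics/t10.png

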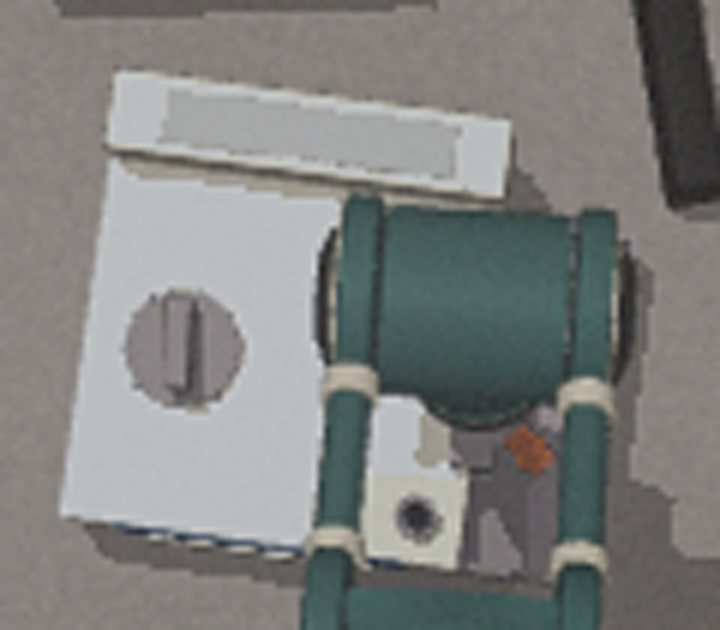

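All three chips lie in the tray (crop (218,472), (277,495), (312,522)) and the deck is clear. Lifting the scraper and taking it back to its old spot on the desk.

Run:
```python
from h import *
goal([.578,-.332,.2],105.6)
```

```text
row [-6.13, -29.99, -7.52, 0.01, 0.18, 65.32]
```

Emit:
servo_tool(
  plan=[
    [[0,0,-1,0,0,0],[0,0,-3,0,0,0],[0,0,-5.5,0,0,0],[0,-0.5,-7,0,0,1],[-0.5,-2.5,-7.5,0,0,6],[-1.1,-5.5,-7.5,0,0,12],[-1.7,-8.5,-7.5,0,0,18],[-2.3,-11.5,-7.5,0,0,24],[-2.9,-14.5,-7.5,0,0,30],[-3.5,-17.5,-7.5,0,0,36],[-4.1,-20.5,-7.5,0,0,42],[-4.7,-23.5,-7.5,0,0,48],[-5.3,-26.3,-7.5,0,0,54],[-5.8,-28.5,-7.5,0,0,60],[-6.1,-29.7,-7.5,0,0,64],[-6.1,-30,-7.5,0,0.2,65.3],[-6.1,-30,-7.5,0,0.2,65.3],[-6.1,-30,-7.5,0,0.2,65.3]],
  ],
)

```text
time: 9.57
tool_pos: [0.5777, -0.3313, 0.2]
tcp_rot: [-1.896, -2.504, -0.001]
wrist_force: [-0.3, 0.2, -1.4]
width: 0.15
```

Run:
```python
from h import *
st(); goal([.578,-.332,.0435],105.6)
```

```text
t 9.57 p [ 0.5777 -0.3313  0.2   ] w 0.15 F [-0.3  0.2 -1.4]
[[-0.271  0.963 -0.   ]
 [ 0.963  0.271  0.001]
 [ 0.001 -0.    -1.   ]]
row [-0.1, 0.01, 15.65, -0.0, -0.07, 0.12]
```

Emit:
servo_tool(
  plan=[
    [[0,0,2,0,0,0],[0,0,5,0,0,0],[0,0,8,0,0,0],[0,0,11,0,0,0],[0,0,13.5,0,0,0],[0,0,14.8,0,0,0],[0,0,15.3,0,0,0],[0,0,15.6,0,0,0],[0,0,15.7,0,0,0],[0,0,15.7,0,0,0],[0,0,15.7,0,0,0]],
  ],
)

```text
time: 10.48
tool_pos: [0.579, -0.3319, 0.0451]
tcp_rot: [1.895, 2.503, 0.002]
wrist_force: [-0.5, -0.9, -1.1]
width: 0.146
```

Run:
```python
from h import *
st(); s=cam("scene"); crop(s,190,190,310,310,6,"s11.png")
```

```text
t 10.48 p [ 0.579  -0.3319  0.0451] w 0.146 F [-0.5 -0.9 -1.1]
[[-0.271  0.963  0.003]
 [ 0.963  0.271 -0.001]
 [-0.001  0.002 -1.   ]]
```

View pics/s11.png

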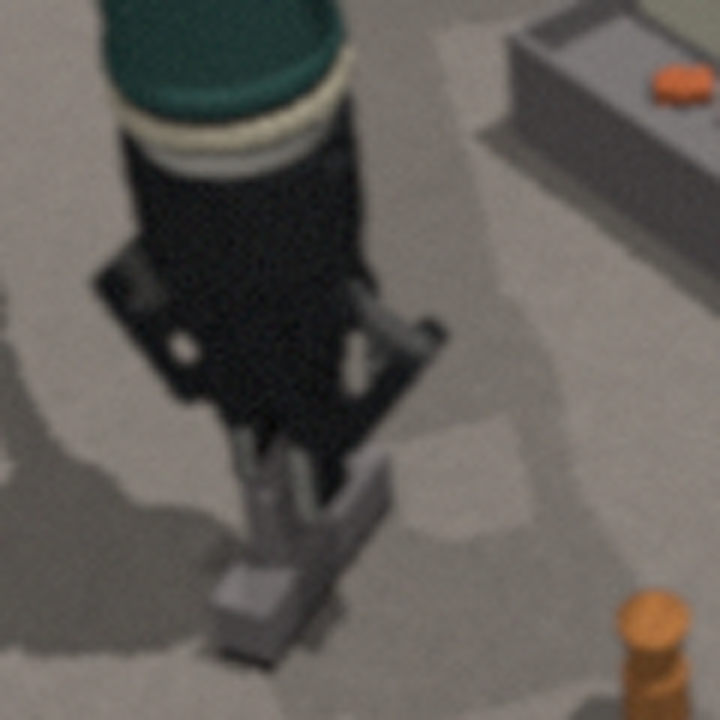

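Still about 2 mm up, since the force shows only the block's weight. Lowering a touch.

Emit:
servo_tool(
  plan=[
    [[0,0,0.15,0,0,0],[0,0,0.25,0,0,0],[0,0,0.3,0,0,0],[0,0,0.3,0,0,0]],
  ],
)

```text
time: 10.87
tool_pos: [0.5795, -0.3324, 0.043]
tcp_rot: [1.895, 2.501, 0.002]
wrist_force: [-0.8, 0.4, 3.9]
width: 0.155
```

Contact (+5 N change). Opening, then lifting off.

Emit:
servo_tool(
  plan=[
    [[0,0,0,0,0,0],[0,0,0,0,0,0],[0,0,0,0,0,0],[0,0,0,0,0,0],[0,0,0,0,0,0],[0,0,0,0,0,0],[0,0,-1.5,0,0,0],[0,0,-4,0,0,0],[0,0,-8,0,0,0],[0,0,-12,0,0,0],[0,0,-15.5,0,0,0],[0,0,-16,0,0,0],[0,0,-16,0,0,0]],
  ],
  claw=6,
)

```text
time: 11.95
tool_pos: [0.5815, -0.3337, 0.2095]
tcp_rot: [1.888, 2.493, 0.003]
wrist_force: [0.1, -0.0, 0.1]
width: 0.699
```

Run:
```python
from h import *
st(); s=cam("scene"); crop(s,190,190,310,310,6,"s12.png"); d=cam("top"); crop(d,245,130,365,235,6,"t12.png")
p=c2w(0,.085); print(p); goal([*p,.22],171.07)
c=d["color"].astype(int)
```

```text
t 11.95 p [ 0.5815 -0.3337  0.2095] w 0.699 F [ 0.1 -0.   0.1]
[[-0.271  0.963  0.012]
 [ 0.963  0.271 -0.007]
 [-0.01   0.01  -1.   ]]
[0.59009435 0.13766969]
row [44.9, 13.83, -1.72, 0.09, 0.26, -65.35]
```

View pics/s12.png

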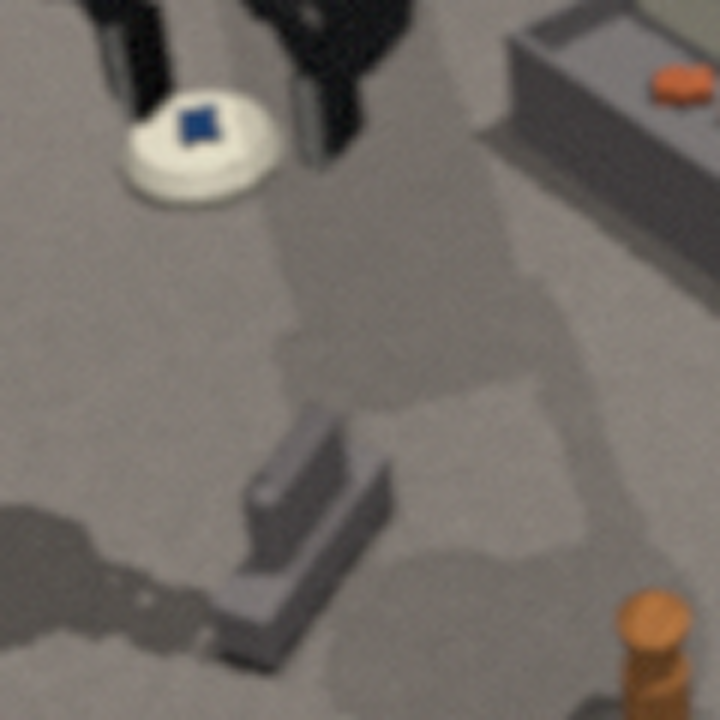

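View pics/t12.png

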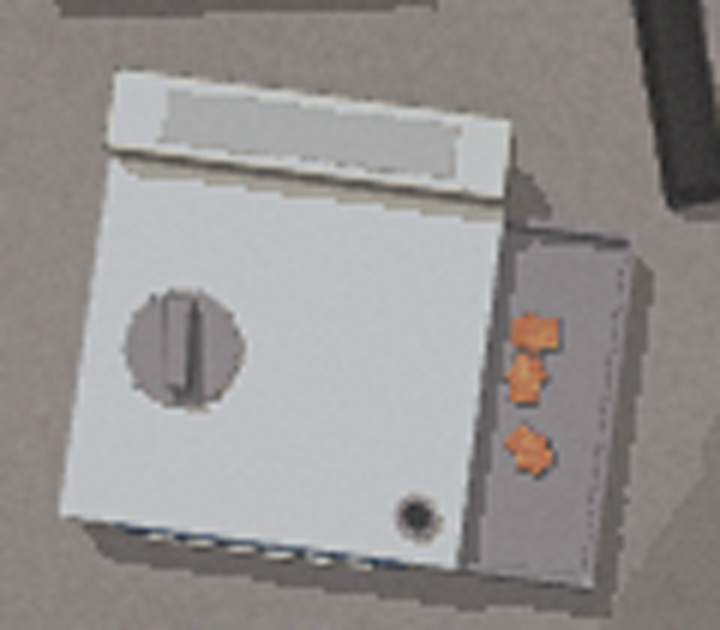

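The scraper stands upright at its old spot (scene crop (300,550)). The chips are in the tray at top crop (535,332), (525,378) and (530,450). Now measuring the cap's bar.

Run:
```python
from h import *
d=cam("top"); s=cam("scene"); crop(d,262,174,290,202,20,"t13.png"); crop(s,345,150,380,182,18,"s13.png")
```

```text
(no output)
```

View pics/t13.png

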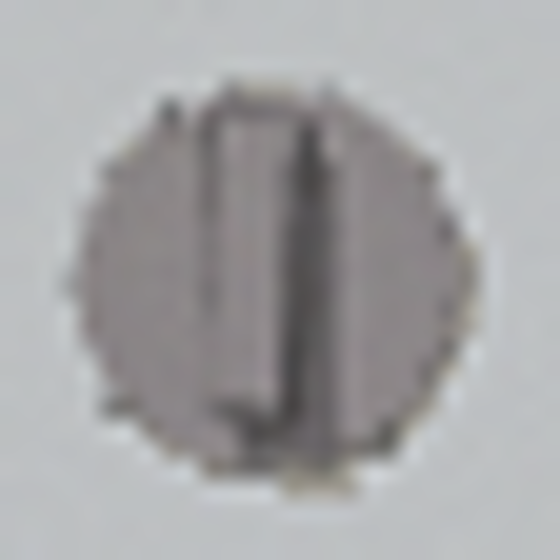

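View pics/s13.png

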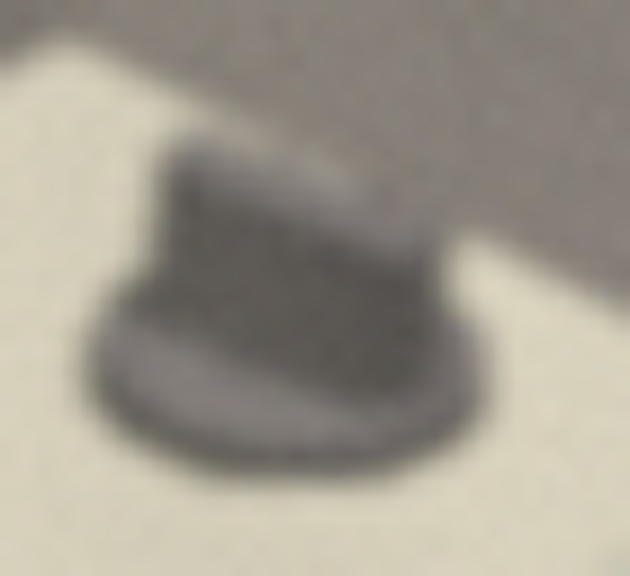

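Run:
```python
from h import *
d=cam("top"); s=cam("scene")
o=lambda u,v,k,x,y:((u+.5)/k+x-.5,(v+.5)/k+y-.5)
for a,b in [((205,130),(210,410)),((302,130),(280,410)),((253,115),(247,410))]:
    A=ray(d,o(*a,20,262,174),.116);B=ray(d,o(*b,20,262,174),.116);v=A-B;print("top",np.degrees(np.arctan2(v[1],v[0])).round(1),np.linalg.norm(v).round(4),((A+B)/2).round(4))
A=ray(s,o(185,172,18,345,150),.116);B=ray(s,o(428,250,18,345,150),.116);v=B-A;print("scene",np.degrees(np.arctan2(v[1],v[0])).round(1),np.linalg.norm(v).round(4),A.round(4),B.round(4))
A=ray(s,o(170,275,18,345,150),.088);B=ray(s,o(385,395,18,345,150),.088);v=B-A;print("scene base",np.degrees(np.arctan2(v[1],v[0])).round(1),np.linalg.norm(v).round(4),A.round(4),B.round(4))
c=ray(d,o(277,283,20,262,174),.088);print("disc",c)
```

```text
top 0.1 0.0456 [0.588  0.1455 0.116 ]
top -5.4 0.0456 [0.5876 0.132  0.116 ]
top -2.1 0.048 [0.589  0.1386 0.116 ]
scene 4.1 0.043 [0.5741 0.1302 0.116 ] [0.617  0.1333 0.116 ]
scene base -11.9 0.0479 [0.5651 0.1424 0.088 ] [0.612  0.1325 0.088 ]
disc [0.58852242 0.13704323 0.088     ]
```

Run:
```python
from h import *
goal([.5895,.138,.2],177)
```

```text
row [44.86, 13.86, 0.08, 0.04, -0.03, -71.28]
```

Emit:
servo_tool(
  plan=[
    [[1.5,0.5,0,0,0,-2],[4.5,1.4,0,0,0,-7],[8,2.5,0,0,0,-13],[11.5,3.5,0,0,0,-19],[15,4.6,0,0,0,-25],[18.5,5.7,0,0,0,-31],[22,6.8,0,0,0,-37],[25.5,7.9,0,0,0,-43],[29,9,0,0,0,-49],[32.5,10,0,0,0,-55],[36,11.1,0,0,0,-60],[39.5,12.2,0,0,0,-64],[42.5,13.1,0,0,0,-68],[44.4,13.7,0,0,0,-71],[44.9,13.9,0,0,0,-71.3],[44.9,13.9,0,0,0,-71.3],[44.9,13.9,0,0,0,-71.3]],
  ],
  claw=5,
)

```text
time: 13.67
tool_pos: [0.589, 0.1384, 0.1999]
tcp_rot: [-0.081, -3.139, 0.0]
wrist_force: [-0.9, -0.5, -0.6]
width: 0.584
```

Run:
```python
from h import *
st(); s=cam("scene"); crop(s,300,90,420,190,6,"s14.png"); goal([.5895,.138,.093],177)
```

```text
t 13.67 p [0.589  0.1384 0.1999] w 0.584 F [-0.9 -0.5 -0.6]
[[-0.999  0.052 -0.002]
 [ 0.052  0.999 -0.   ]
 [ 0.002 -0.    -1.   ]]
row [-0.03, 0.02, 10.71, -0.0, -0.07, -0.02]
```

View pics/s14.png

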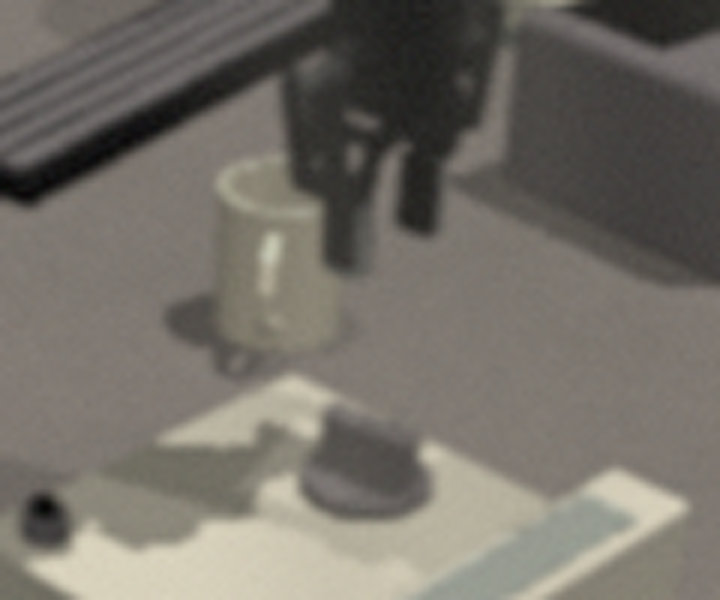

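The fingers straddle the bar's line (tips at (345,270) and (420,235), bar at (370,440) in the crop). The mug is well clear. Descending over the bar.

Emit:
servo_tool(
  plan=[
    [[0,0,2,0,0,0],[0,0,4.5,0,0,0],[0,0,7,0,0,0],[0,0,9,0,0,0],[0,0,10.2,0,0,0],[0,0,10.7,0,0,0],[0,0,10.8,0,0,0],[0,0,10.8,0,0,0]],
  ],
)

```text
time: 14.38
tool_pos: [0.5897, 0.1373, 0.0927]
tcp_rot: [-0.084, -3.14, -0.0]
wrist_force: [0.7, -0.1, 0.6]
width: 0.581
```

Run:
```python
from h import *
st(); s=cam("scene"); crop(s,300,90,420,190,6,"s15.png"); goal([.5895,.138,.093],177)
```

```text
t 14.38 p [0.5897 0.1373 0.0927] w 0.581 F [ 0.7 -0.1  0.6]
[[-0.999  0.054 -0.001]
 [ 0.054  0.999  0.   ]
 [ 0.001  0.    -1.   ]]
row [0.08, 0.04, 0.04, 0.03, 0.04, -0.06]
```

View pics/s15.png

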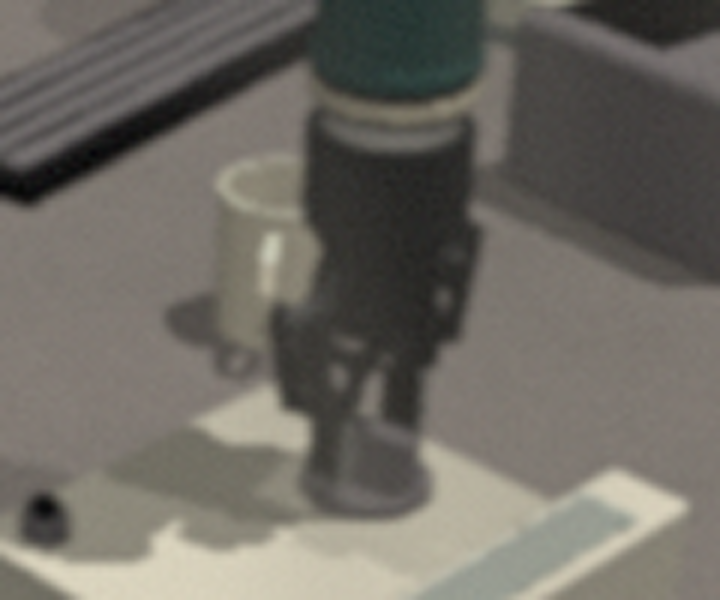

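The bar is between the fingers. Closing.

Emit:
servo_tool(
  plan=[
    [[0,0,0,0,0,0],[0,0,0,0,0,0],[0,0,0,0,0,0],[0,0,0,0,0,0],[0,0,0,0,0,0],[0,0,0,0,0,0],[0,0,0,0,0,0],[0,0,0,0,0,0]],
  ],
  claw=0.5,
  grip_force=40,
)

```text
time: 15.1
tool_pos: [0.5914, 0.1379, 0.095]
tcp_rot: [0.084, 3.137, 0.002]
wrist_force: [-0.5, -0.0, 6.4]
width: 0.156
```

Run:
```python
from h import *
s=st(); print(s["torque"],s["q"].round(3) if hasattr(s["q"],"round") else s["q"])
```

```text
t 15.1 p [0.5914 0.1379 0.095 ] w 0.156 F [-0.5 -0.   6.4]
[[-0.999  0.053  0.003]
 [ 0.053  0.999  0.001]
 [-0.003  0.001 -1.   ]]
[-0.00763381 -0.00729374  0.02975966] [ 0.188  0.253  1.883  0.     1.001 -1.33 ]
```

The bar is gripped, standing about +6° from the console's x. First trying anticlockwise (tool −z turn), past where a 19° stop would show.

Emit:
servo_tool(
  plan=[
    [[0,0,-0.1,0,0,-1],[0,0,-0.1,0,0,-3],[0,0,-0.1,0,0,-5],[0,0,-0.1,0,0,-7],[0,0,-0.1,0,0,-9],[0,0,-0.1,0,0,-11],[0,0,-0.1,0,0,-12.5],[0,0,-0.1,0,0,-14],[0,0,-0.1,0,0,-15.5],[0,0,-0.1,0,0,-17],[0,0,-0.1,0,0,-17]],
  ],
)

```text
time: 16.02
tool_pos: [0.5906, 0.1378, 0.0952]
tcp_rot: [-0.383, 3.116, 0.001]
wrist_force: [0.8, -0.2, -1.6]
width: 0.155
```

Run:
```python
from h import *
s=st(); print(np.round(s["torque"],3)); m=R.from_rotvec(s["tcp_rot"]).as_matrix(); print("toolx",np.degrees(np.arctan2(m[1,0],m[0,0])), "rel",np.degrees(np.arctan2(m[1,0],m[0,0]))-180-CA)
c=cam("scene"); crop(c,300,90,420,190,6,"s16.png")
```

```text
t 16.02 p [0.5906 0.1378 0.0952] w 0.155 F [ 0.8 -0.2 -1.6]
[[-0.97  -0.242  0.002]
 [-0.242  0.97   0.001]
 [-0.002  0.    -1.   ]]
[0.046 0.05  0.011]
toolx -165.97263787534118 rel -337.0426378753412
```

View pics/s16.png

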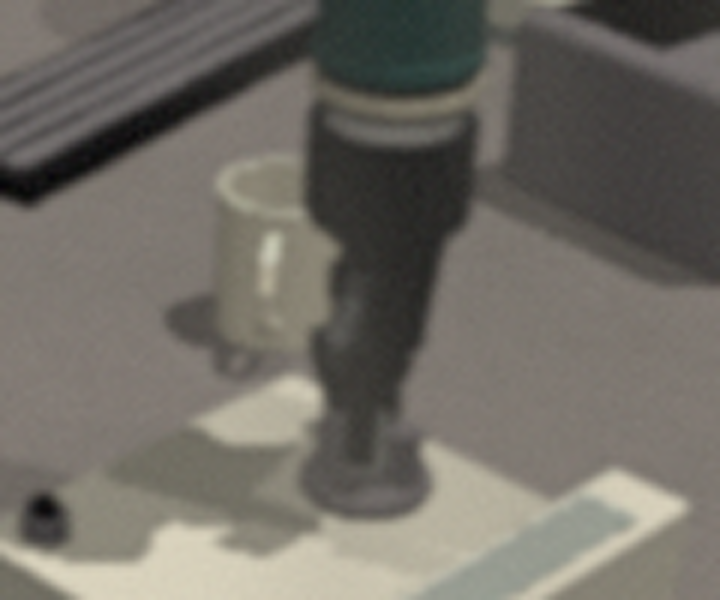

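At +23° there is no resistance (torque 0.01 N m). Continuing anticlockwise with checks.

Emit:
servo_tool(
  plan=[
    [[0,0,0,0,0,-2],[0,0,0,0,0,-4],[0,0,0,0,0,-6],[0,0,0,0,0,-8],[0,0,0,0,0,-10],[0,0,0,0,0,-10]],
  ],
)

```text
time: 16.57
tool_pos: [0.5905, 0.1378, 0.095]
tcp_rot: [-0.652, 3.072, 0.0]
wrist_force: [-0.3, 0.1, -1.5]
width: 0.155
```

Run:
```python
from h import *
s=st(); print(np.round(s["torque"],3)); m=R.from_rotvec(s["tcp_rot"]).as_matrix(); print("rel",np.degrees(np.arctan2(m[1,0],m[0,0]))+180-CA)
c=cam("scene"); crop(c,335,130,395,180,12,"s17.png")
```

```text
t 16.57 p [0.5905 0.1378 0.095 ] w 0.155 F [-0.3  0.1 -1.5]
[[-0.914 -0.406  0.001]
 [-0.406  0.914  0.001]
 [-0.002 -0.    -1.   ]]
[ 0.003 -0.01   0.017]
rel 32.912107449894755
```

View pics/s17.png

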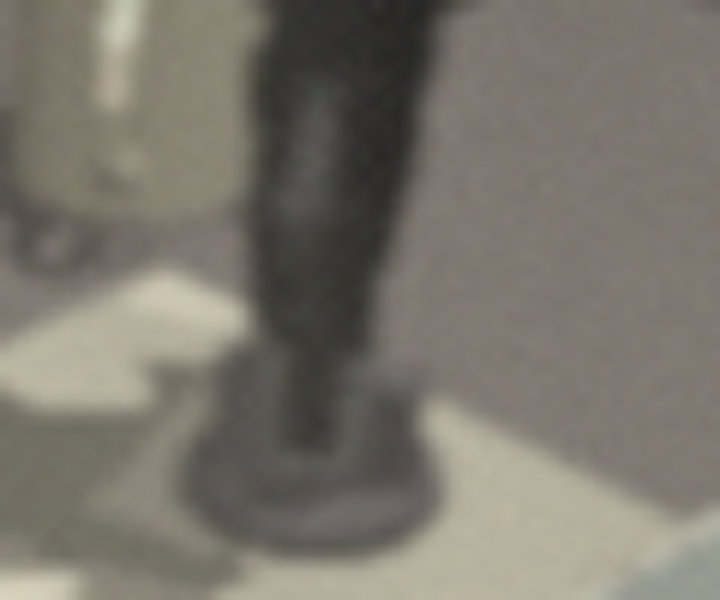

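33° with no torque and the bar turning with the jaws, so anticlockwise is the unlocking side. Turning to 60°.

Emit:
servo_tool(
  plan=[
    [[0,0,0,0,0,-3],[0,0,0,0,0,-6],[0,0,0,0,0,-9],[0,0,0,0,0,-12],[0,0,0,0,0,-15],[0,0,0,0,0,-18],[0,0,0,0,0,-21],[0,0,0,0,0,-23],[0,0,0,0,0,-25],[0,0,0,0,0,-26.5],[0,0,0,0,0,-27],[0,0,0,0,0,-27]],
  ],
)

```text
time: 17.62
tool_pos: [0.5905, 0.1378, 0.095]
tcp_rot: [-1.348, 2.836, -0.0]
wrist_force: [0.0, -0.2, -1.6]
width: 0.155
```

Run:
```python
from h import *
s=st(); print(np.round(s["torque"],3)); m=R.from_rotvec(s["tcp_rot"]).as_matrix(); print("rel",np.degrees(np.arctan2(m[1,0],m[0,0]))+180-CA); print(s["q"])
c=cam("scene"); crop(c,335,130,395,180,12,"s18.png")
```

```text
t 17.62 p [0.5905 0.1378 0.095 ] w 0.155 F [ 0.  -0.2 -1.6]
[[-0.632 -0.775  0.001]
 [-0.775  0.632  0.001]
 [-0.001 -0.001 -1.   ]]
[-0.02  -0.047 -0.022]
rel 59.76864414934192
[ 1.88020765e-01  2.52898255e-01  1.88382635e+00  4.06933302e-04
  1.00328677e+00 -2.27029522e+00]
```

View pics/s18.png

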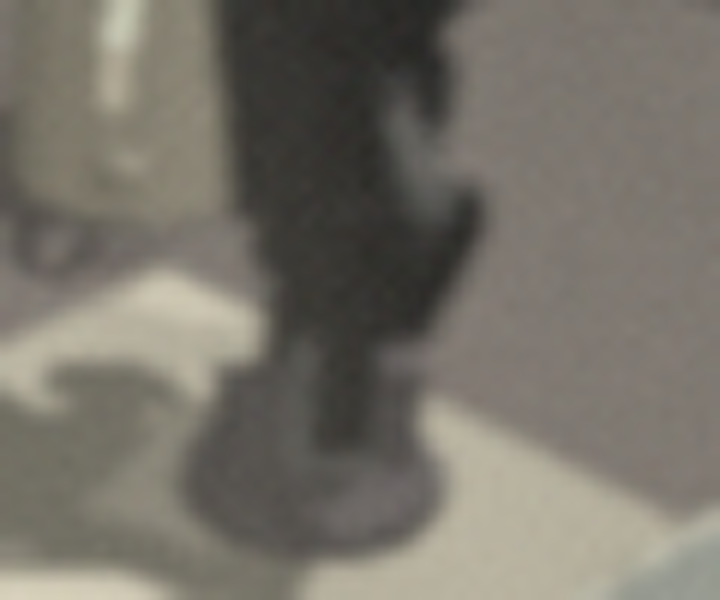

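Bar at 59.8° with no torque, within the release window. First a gentle 1 cm lift to see whether the cap comes free.

Emit:
servo_tool(
  plan=[
    [[0,0,-0.2,0,0,0],[0,0,-0.4,0,0,0],[0,0,-0.6,0,0,0],[0,0,-0.8,0,0,0],[0,0,-1,0,0,0],[0,0,-1,0,0,0]],
  ],
)

```text
time: 18.17
tool_pos: [0.5909, 0.1379, 0.1057]
tcp_rot: [-1.347, 2.835, -0.0]
wrist_force: [-0.5, -0.0, -0.9]
width: 0.153
```

It lifts with only its weight on the wrist. Raising it to 10 cm above the deck.

Emit:
servo_tool(
  plan=[
    [[0,0,-0.8,0,0,0],[0,0,-1.8,0,0,0],[0,0,-2.8,0,0,0],[0,0,-3.8,0,0,0],[0,0,-4.8,0,0,0],[0,0,-5.8,0,0,0],[0,0,-6.8,0,0,0],[0,0,-7.8,0,0,0],[0,0,-8.5,0,0,0],[0,0,-8.9,0,0,0],[0,0,-8.9,0,0,0],[0,0,-8.9,0,0,0],[0,0,-8.9,0,0,0]],
  ],
)

```text
time: 19.25
tool_pos: [0.5901, 0.1377, 0.1939]
tcp_rot: [-1.347, 2.837, 0.0]
wrist_force: [-0.0, 0.0, -1.6]
width: 0.153
```

Run:
```python
from h import *
s=st(); print(np.round(s["torque"],3))
c=cam("scene"); crop(c,310,90,410,190,6,"s19.png"); cv2.imwrite("pics/s19f.png",c["color"][:,:,::-1]); d=cam("top"); cv2.imwrite("pics/t19f.png",d["color"][:,:,::-1])
p=[*s["tool_pos"][:2]]
print("disc underside centre expected px in crop",((proj(c,[*p,.18])-[310,90]+.5)*6-.5).round(0), "stem end",((proj(c,[*p,.164])-[310,90]+.5)*6-.5).round(0))
```

```text
t 19.25 p [0.5901 0.1377 0.1939] w 0.153 F [-0.   0.  -1.6]
[[-0.632 -0.775  0.001]
 [-0.775  0.632  0.001]
 [-0.001 -0.    -1.   ]]
[-0.013 -0.018 -0.032]
disc underside centre expected px in crop [318. 300.] stem end [315. 331.]
```

View pics/s19.png

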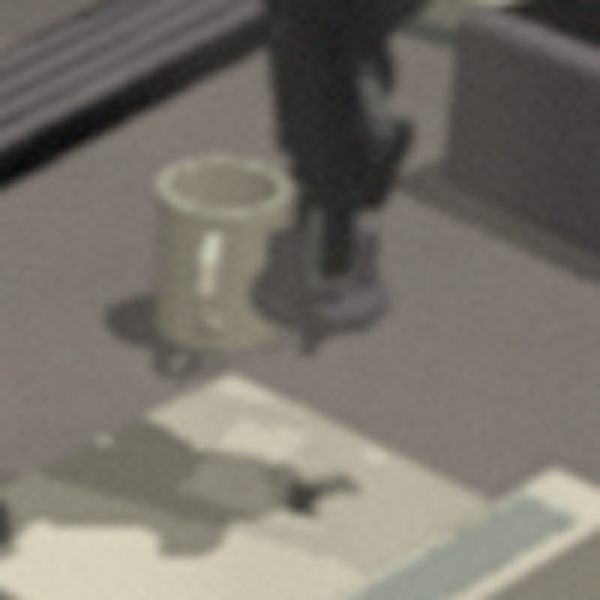

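View pics/s19f.png

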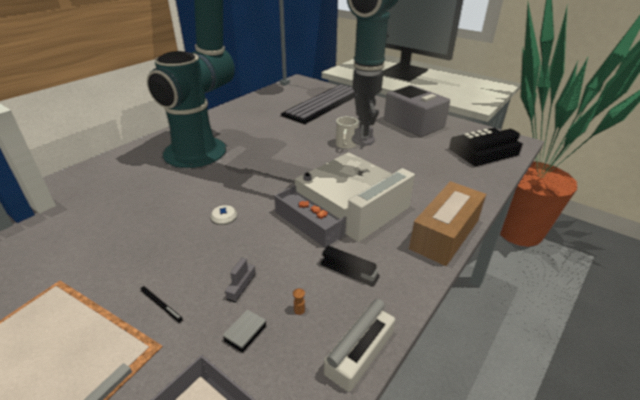

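View pics/t19f.png

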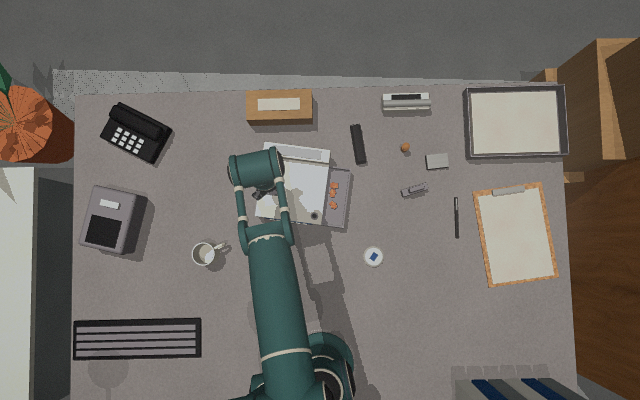

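The cap is held level at about (320,300) in the crop, where 10 cm above the deck should appear. The dark open port shows on the deck below it. The chips are in the tray, the scraper stands on the desk, and everything else is where it was. Handing in.

```bash
python3 -c "
from workcell import finish_job
print(finish_job())"
```

```text
the job is handed in; nothing more can be done
None
```

I finished the job and handed it in at about 19.4 s of the 58 s allowed.

- **Chips:** I swept all three into the catch tray with the scraper block in one pass. The last pictures show them in the tray and the deck clear.
- **Scraper:** it stands upright on the desk at its original spot, well clear of the tester.
- **Cap:** I tried anticlockwise first, and it passed 19° with no resistance (about 0.01–0.02 N m), so that was the unlocking side. At 59.8° it lifted straight up with no resistance.
- **Final hold:** the cap is level to about 0.1° by the tool pose. Its underside is about 9.9 cm above the deck, and nothing touches it in the scene view. The other things on the desk look unmoved in both final pictures.

Some measurements disagreed:

- **Camera views:** the two cameras differed by about 4 mm along world x, and I used the average.
- **Bar angle:** the scene view's readings of the starting bar angle were scattered (+4° and −12°). I went with the top view's −2° to −5°, and the jaws closed on the bar at −3°.

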